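# Pull the blanking plug from a valve body on the scan turntable

## Task

Take the puller rod from its stand, seat it in the orange blanking plug of the valve body and screw it clockwise until it bites, without forcing it. Then draw the plug straight up out of its bore and set it down gently, upright on the grey parts tray, with the puller left screwed in; leave the can, the tape and the small casting where they are.

Things in the scene. Friction and masses are not known exactly. Their poses are not given: they have to be found in the camera images.
- valve: Grey cast valve body, a 90 x 90 mm block with two side ports along its x axis, fixed on a blue turntable 230 mm in diameter and 30 mm high. Origin: on the table under its centre; z up; its top face at 90 mm.
- bore (a point): Centre of the mouth of the square bore, 45.5 mm wide and 28 mm deep, in the valve body's top face, 90 mm above the table; axes as the valve body's. Two sprung rubber pads in the bore hold the plug: drawing it takes some 5 to 20 N beyond its weight for the first 20 mm or so.
- plug: Loose orange plug, about 0.25 kg: a square body 44 mm wide and 26 mm high in the bore (it cannot turn there), under a square flange 60 mm wide and 8 mm thick resting on the valve body. Origin: centre of its underside; z up, its top face at 34 mm. Hollow, the floor 26 mm below the top face.
- plug_top (a point): Centre of the plug's top face; axes as the plug's. Here is a keyhole opening: a slot 27 mm long along the plug's x axis (white marks at both ends) and 9 mm wide, widened to a 15 mm square in the middle. Under its 8 mm lip is a coarse right-hand thread ramp. Hand-tight is about 0.2 N m more than it takes to turn freely; above 0.4 N m, or pushed hard, it is being forced.
- puller: Loose steel puller rod, about 0.25 kg, upright in its stand. Origin: centre of the underside of its collar (36 mm diameter, 8 mm thick); z up. A 14 mm shaft rises to a T-handle; below the collar a pointed 12 mm shank reaches down 21 mm, with a cross pin (6 mm thick, 25 mm long, along the puller's x axis, as the handle) 12 mm below the origin.
- puller_grip (a point): Middle of the puller's blue T-handle bar (70 mm along the puller's x, 14 wide, 18 high), 66 mm above the puller's origin. Handle parallel to the slot, the pin drops in until the collar rests on the plug; turned clockwise from above it bites somewhere between 35 and 80 degrees (plugs differ), the moment rising steadily; once tight it holds. It cannot turn anticlockwise.
- stand: Dark steel stand, 70 x 70 mm and 45 mm high, fixed, with a 30 mm hole 26 mm deep in which the puller stands, its collar resting on top. Origin: centre of its underside.
- tray: Grey parts tray, fixed, 150 x 150 mm outside, walls 4 mm thick and 16 mm high, inner floor 4 mm above the table. Origin: centre of its underside.
- can: Red can with a white label and pale top, 54 mm in diameter, 140 mm tall, a bystander. Origin: centre of its underside.
- tape: Green roll of tape lying flat, 64 mm in diameter, 24 mm high, a bystander. Origin: centre of its underside.
- casting: Small rust-brown casting, 64 mm in diameter, 58 mm high, a bystander. Origin: centre of its underside.
Things that resemble listed ones, but are neither listed nor needed, are in the scene too. There is more than one size of the puller; the job needs the larger. Several things have the shape of the plug; the one meant has the colours described above.

How it is judged:
By the outcome, as a careful person would: the job done as asked, in the order asked, and still so for the second after the job is handed in, with the robot touching nothing.
It also fails if it takes over 72 s, if anything falls off the work surface, if the arm or the gripper's body presses on something with over 40 N, if the wrist force passes 120 N, or if a joint passes its speed limit or range.

## Robot

A 7-joint arm with a two-finger parallel gripper is mounted at the origin on the work surface. World frame = base frame: x ahead of the robot, y to its left, z up, the work surface at z = 0. Lengths are in m, angles in rad, forces in N, time in s.
With the tool pointing down it reaches from about 0.35 to 0.9 m from the base axis. Payload 8.1 kg.
Tool frame: the origin (TCP) lies midway between the tips of the shut fingers; the grasp point (between the pads) lies 19 mm behind it; z points along the fingers, y is the line along which they close (so a half turn about z gives the same grasp; the last joint's range is limited). The gripper opens to 92 mm and grips with 3 to 60 N. Pads are 19 mm wide; open, the fingers measure 130 mm over their backs; the gripper's body (75 mm by 190 mm) begins 47 mm behind the grasp point.
Start: joints at [1.033, 0.434, 0.025, 1.573, -0.012, 1.134, -0.075], TCP at [0.263, -0.567, 0.227] pointing down, gripper open.
Joint ranges: [-2.62, 2.62], [-0.44, 2.09], [-1.27, 1.32], [0.08, 2.57], [-1.32, 4.46], [0.12, 2], [-2.74, 2.74]. Speed limits (rad/s): [2.22, 2.22, 3.01, 3.01, 3.14, 3.14, 3.14].

## Interface

Orientations are given as a rotation vector (axis times angle).
In Python, from cell import arm gives the robot as it stands.
- The arm moves only by the tool carry_out, never from a script. Its arguments are lists of equal length, an entry for each row: "claw": the finger opening in cm, from 0 to 9.18; "delta_pos": the shift along the tool's x, y, z in cm, a list of three; "angular": the turn, a rotation vector about the tool's x, y, z in rad, a list of three. In form: {"claw": [claw, ...], "delta_pos": [[dx, dy, dz], ...], "angular": [[ax, ay, az], ...]}. A call has 1 to 20 rows; each row shifts and turns the commanded pose from where the row before left it, along the tool's axes as they then stand; what a row does not reach is not made up. A row lasts 1/10 s, in which the tool goes at most 50 mm and 8.59 degrees, less where a joint would pass 70% of its speed; a pose out of reach is approached as far as the arm can. A call with a gripper value outside its range is refused whole. The fingers move at their own pace and stop on an object; "force" is the grip in N (left out, the last holds). Time passes only in rows, so rows that do not move let the fingers close. It gives the time, the measured TCP pose, the force, the opening and the grip force at its end, in the units of the state.
- arm.observe(): the state, without advancing time (a new reading comes with each control period).
- arm.get_image(name): name is "side" or "top"; returns a dict with "frame" (420x560x3 uint8, red, green, blue), "mtx" (3x3 intrinsics, pixels), "T" (4x4, takes a point from camera to world coordinates). Camera axes: x right, y down, z forward; pixel columns grow to the right and rows downward; lengths in m; the calibration is good to about 2 mm. A picture is of the moment at which its call begins. There is no depth.
- arm.sign_off(): hands the job in; it is judged then, once.
Trained networks look in a picture, given as the dict that the camera call returned (one of the last four; its "shot" number tells which), for a name from the list of things; names that differ only in an ending like _2 or _b are one class to them, and where a whole thing is asked for, a point or a joint stands for the part that bears it (a point fixed in the world has none). Each returns a list of dicts, best first, with "conf" (0 to 1); they miss things now and then, are a little off and sometimes report something else, mostly with a low value. They report only what shows in the picture. A call takes as long as a camera call. They do not tell look-alikes from the thing itself.
- arm.look_for(label, picture): "centre" ([column, row] as shares, 0 to 1, of the picture: columns of its width, rows of its height, amid what is visible of it).
- arm.trace(label, picture): "region" (420x560 bool, what is visible of it) and "centre" ([column, row] as shares, 0 to 1, of the picture: columns of its width, rows of its height, amid what is visible of it).
- arm.place_of(label, picture): "centre" ([column, row] as shares, 0 to 1, of the picture: columns of its width, rows of its height: a listed point, or the origin of a listed thing).
The state is a dict: "clock": time; "joints": joint angles; "dq": joint speeds; "joint_efforts": joint torques, N m; "position": TCP position; "ee_rot": TCP orientation; "force": force on the tool from outside, world axes, zero at the start; "ft_torque": the same for the moment, N m; "width": opening from 0.0 (shut) to 1.0 (fully open); "gripper_force": force on a finger pad.
Only numpy, scipy, OpenCV 4.12 (cv2) and the standard library are available. Lean on these libraries where they do the work, as an engineer would, in place of code of your own. Each camera call takes 0.05 s, during which the arm holds its last target. There are 200 camera calls.

## Working session

There is one attempt and no reset: what is moved stays moved. The work goes in short steps, Python scripts to look and compute and a tool call to move; the robot and the scene stay as the last step left them, time stands still between calls to the robot, and variables do not carry over. Pictures are saved under pics/ and viewed, at most 10 in all, crops included, and the job is handed in when it is done.

Besides the shell and the picture viewer there is one more tool, called after "Emit:" by a JSON object that holds its "method" and its "body". carry_out: Moves the arm, as the interface text tells. Its arguments: {"type":"object","properties":{"claw":{"type":"array","items":{"type":"number"}},"delta_pos":{"type":"array","items":{"type":"array","items":{"type":"number"}}},"angular":{"type":"array","items":{"type":"array","items":{"type":"number"}}},"force":{"type":"number"}},"required":["claw","delta_pos","angular"]}

```bash
mkdir -p pics; ls; cat > h.py <<'E'
import numpy as np, cv2
from cell import arm
def ray(p,c):
    K,T=np.array(p["mtx"]),np.array(p["T"]); d=T[:3,:3]@np.linalg.solve(K,[c[0],c[1],1]); return T[:3,3],d
def atz(p,c,z):
    o,d=ray(p,c); return o+d*(z-o[2])/d[2]
def px(p,X):
    K,T=np.array(p["mtx"]),np.array(p["T"]); q=K@(T[:3,:3].T@(np.array(X)-T[:3,3])); return q[:2]/q[2]
def tri(p1,c1,p2,c2):
    o1,d1=ray(p1,c1);o2,d2=ray(p2,c2);d1=d1/np.linalg.norm(d1);d2=d2/np.linalg.norm(d2)
    s=np.linalg.lstsq(np.c_[d1,-d2],o2-o1,rcond=None)[0]; a=o1+s[0]*d1;b=o2+s[1]*d2
    return (a+b)/2,np.linalg.norm(a-b)
sc=lambda c:(c[0]*560,c[1]*420)
E
python3 - <<'E'
from h import *
s=arm.get_image("side");t=arm.get_image("top")
cv2.imwrite("pics/a.png",cv2.cvtColor(np.vstack([s["frame"]]),cv2.COLOR_RGB2BGR))
cv2.imwrite("pics/b.png",cv2.cvtColor(t["frame"],cv2.COLOR_RGB2BGR))
np.set_printoptions(precision=4,suppress=True)
print(arm.observe()); print(s["T"][:3,3],t["T"][:3,3])
for n,z in [("bore",.09),("plug_top",.098),("puller",.045),("puller_grip",.111),("stand",0),("tray",0),("can",0),("tape",0),("casting",0)]:
  for nm,p in(("side",s),("top",t)):
    for r in arm.place_of(n,p)[:3]: c=sc(r["centre"]);print(n,nm,round(r["conf"],2),np.round(c),atz(p,c,z)[:2])
E
```

```text
pics
{'clock': 0.1, 'joints': array([ 1.0334,  0.4351,  0.025 ,  1.574 , -0.0116,  1.134 , -0.0751]), 'dq': array([-0.0008, -0.0017, -0.0009, -0.003 , -0.0001,  0.0013, -0.0001]), 'joint_efforts': array([  0.003 , -66.913 ,   0.9878, -31.5143,  -0.0606,   0.0375,
         0.0001]), 'position': array([ 0.263 , -0.5665,  0.226 ]), 'ee_rot': array([-3.0664, -0.6772,  0.0007]), 'force': array([0.2704, 0.2783, 0.2744]), 'ft_torque': array([ 0.0221, -0.0225,  0.0108]), 'gripper_force': 0.0, 'width': 1.0025439819673208}
[0.5855 0.614  0.7913] [0.489  0.0584 1.1891]
bore side 0.73 [290. 185.] [ 0.631  -0.0059]
bore top 0.88 [305. 213.] [ 0.6179 -0.0124]
plug_top side 0.97 [295. 175.] [ 0.6202 -0.032 ]
plug_top side 0.83 [220. 156.] [ 0.8059 -0.0749]
plug_top top 0.81 [310. 207.] [ 0.6314 -0.0228]
plug_top top 0.81 [355. 125.] [ 0.8125 -0.1187]
plug_top top 0.74 [410. 288.] [ 0.4634 -0.2362]
puller side 0.91 [334. 315.] [0.5171 0.2774]
puller side 0.89 [337. 378.] [0.5083 0.3942]
puller top 0.83 [127. 261.] [0.5078 0.3749]
puller top 0.75 [172. 256.] [0.5218 0.276 ]
puller_grip side 0.74 [291. 204.] [0.6221 0.0667]
puller_grip side 0.68 [338. 298.] [0.5159 0.275 ]
puller_grip side 0.6 [360. 391.] [0.4776 0.4292]
puller_grip top 0.58 [120. 279.] [0.4698 0.3693]
puller_grip top 0.55 [169. 253.] [0.5266 0.2708]
stand side 0.89 [330. 325.] [0.5187 0.2801]
stand top 0.89 [176. 259.] [0.5162 0.2763]
tray side 0.8 [358. 142.] [ 0.4609 -0.2701]
tray top 0.65 [408. 287.] [ 0.4622 -0.2583]
can side 0.61 [286. 134.] [ 0.6672 -0.2829]
can top 0.88 [420. 199.] [ 0.6689 -0.2871]
tape side 0.96 [367. 207.] [ 0.4385 -0.035 ]
tape top 0.68 [308. 298.] [ 0.4339 -0.0289]
casting side 0.66 [258. 320.] [0.6658 0.2855]
casting top 0.62 [173. 193.] [0.6674 0.2888]
```

View pics/a.png

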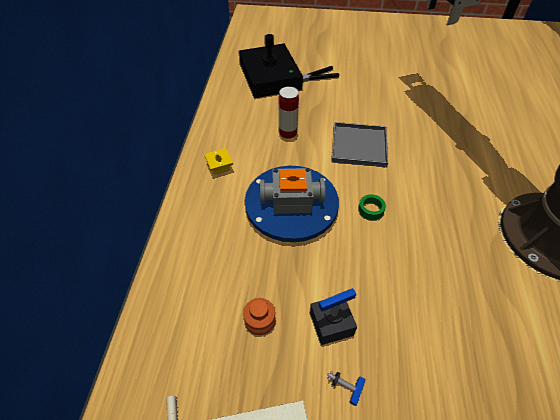

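View pics/b.png

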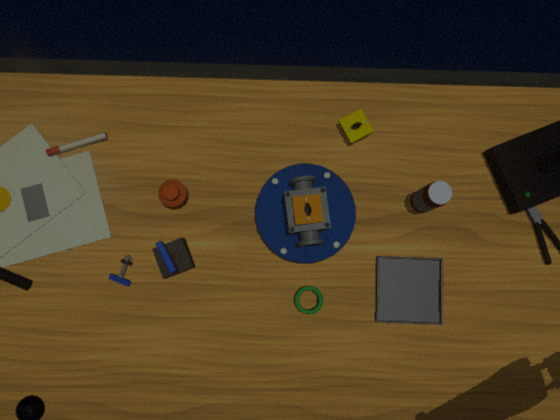

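The side view shows the candidates. Pullers: one standing in the stand at (338,298), and a small one lying at (345,385). Plugs: orange in the valve at (293,180), and yellow at (219,159). I choose the one in the stand and the orange one. Next I'll take a close crop and measure.

```bash
cat > m.py <<'E'
from h import *
np.set_printoptions(precision=4,suppress=True)
s=arm.get_image("side");t=arm.get_image("top")
def mask(p,kind,near,r=45):
    h=cv2.cvtColor(p["frame"],cv2.COLOR_RGB2HSV); H,S,V=h[...,0].astype(int),h[...,1],h[...,2]
    m={"blue":(H>100)&(H<125)&(S>120)&(V>60),"orange":(H>6)&(H<20)&(S>200)&(V>150),"white":(S<60)&(V>150)}[kind].astype(np.uint8)
    yy,xx=np.mgrid[:420,:560]; m[np.hypot(xx-near[0],yy-near[1])>r]=0
    n,l,st,c=cv2.connectedComponentsWithStats(m); i=1+np.argmax(st[1:,4]); return l==i
def wpts(p,m,z): 
    ys,xs=np.nonzero(m); return np.array([atz(p,(x,y),z)[:2] for x,y in zip(xs,ys)])
if __name__=="__main__":
  for n,p,b,o in (("side",s,(338,298),(293,180)),("top",t,(166,257),(308,209))):
    for k,c,z,r in (("blue",b,.12,30),("orange",o,.098,25)):
        m=mask(p,k,c,r);w=wpts(p,m,z);rc=cv2.minAreaRect((w*1000).astype(np.float32)); print(n,k,m.sum(),rc,w.mean(0))
        e=np.linalg.eigh(np.cov(w.T))[1][:,1];print("axis deg",np.degrees(np.arctan2(e[1],e[0])))
  g=[cv2.resize(p["frame"][y-30:y+30,x-40:x+40],(400,300),interpolation=cv2.INTER_CUBIC) for p,x,y in((s,293,185),(s,335,310),(t,308,209),(t,170,257))]
  cv2.imwrite("pics/c.png",cv2.cvtColor(np.vstack([np.hstack(g[:2]),np.hstack(g[2:])]),cv2.COLOR_RGB2BGR))
E
python3 m.py
```

```text
side blue 266 ((517.8491821289062, 277.8542175292969), (69.04103088378906, 13.358149528503418), 29.549652099609375) [0.5184 0.2782]
axis deg -150.40962668451445
side orange 456 ((624.9259033203125, -21.05087661743164), (59.12770462036133, 59.08757400512695), 6.419705867767334) [ 0.6258 -0.02  ]
axis deg 106.45298277166918
top blue 220 ((517.7290649414062, 276.23095703125), (67.8519287109375, 13.729148864746094), 29.874467849731445) [0.5174 0.276 ]
axis deg -150.50859859874532Traceback (most recent call last):
  File "m.py", line 14, in <module>
    m=mask(p,k,c,r);w=wpts(p,m,z);rc=cv2.minAreaRect((w*1000).astype(np.float32)); print(n,k,m.sum(),rc,w.mean(0))
  File "m.py", line 8, in mask
    n,l,st,c=cv2.connectedComponentsWithStats(m); i=1+np.argmax(st[1:,4]); return l==i
                                                      ~~~~~~~~~^^^^^^^^^^
    return _wrapfunc(a, 'argmax', axis=axis, out=out, **kwds)
    return bound(*args, **kwds)
ValueError: attempt to get argmax of an empty sequence
```

```bash
sed -i 's/(H>6)&(H<20)&(S>200)&(V>150)/(H>6)\&(H<24)\&(S>190)\&(V>(150 if p is s else 180))/' m.py; python3 m.py
```

```text
side blue 267 ((517.8246459960938, 277.90179443359375), (69.05799102783203, 13.44505500793457), 29.78430938720703) [0.5184 0.2783]
axis deg -150.40943898628805
side orange 461 ((624.9259033203125, -21.05087661743164), (59.12770462036133, 59.08757400512695), 6.419705867767334) [ 0.6255 -0.0201]
axis deg 107.88758281096584
top blue 216 ((517.770751953125, 276.0911560058594), (67.76197814941406, 12.751002311706543), 28.81666374206543) [0.5172 0.2759]
axis deg -150.92790743683435Traceback (most recent call last):
  File "m.py", line 14, in <module>
    m=mask(p,k,c,r);w=wpts(p,m,z);rc=cv2.minAreaRect((w*1000).astype(np.float32)); print(n,k,m.sum(),rc,w.mean(0))
  File "m.py", line 8, in mask
    n,l,st,c=cv2.connectedComponentsWithStats(m); i=1+np.argmax(st[1:,4]); return l==i
                                                      ~~~~~~~~~^^^^^^^^^^
    return _wrapfunc(a, 'argmax', axis=axis, out=out, **kwds)
    return bound(*args, **kwds)
ValueError: attempt to get argmax of an empty sequence
```

```bash
python3 - <<'E'
import m
from m import *
print(cv2.cvtColor(t["frame"],cv2.COLOR_RGB2HSV)[203:216:4,298:320:3].tolist())
E
sed -i 's/(S>190)&(V>(150 if p is s else 180))/(S>170)\&(V>(150 if p is s else 95))/; s/(H<24)/(H<26)/' m.py; sed -i 's/  for n,p,b,o in/  g=[cv2.resize(p["frame"][y-30:y+30,x-40:x+40],(400,300),interpolation=cv2.INTER_CUBIC) for p,x,y in((s,293,185),(s,335,310),(t,308,209),(t,170,257))]\n  cv2.imwrite("pics\/c.png",cv2.cvtColor(np.vstack([np.hstack(g[:2]),np.hstack(g[2:])]),cv2.COLOR_RGB2BGR))\n&/' m.py; python3 m.py
```

```text
[[[19, 214, 119], [19, 226, 114], [19, 227, 101], [17, 255, 57], [19, 223, 118], [19, 220, 117], [19, 231, 118], [18, 210, 124]], [[18, 217, 120], [19, 222, 115], [12, 159, 64], [0, 17, 30], [16, 235, 51], [19, 220, 118], [18, 203, 122], [18, 217, 122]], [[19, 227, 119], [19, 213, 120], [19, 206, 83], [174, 38, 34], [14, 147, 26], [18, 210, 119], [19, 227, 119], [19, 226, 115]], [[19, 203, 122], [19, 223, 118], [19, 222, 116], [19, 173, 75], [18, 219, 91], [19, 222, 115], [18, 222, 116], [19, 222, 115]]]
side blue 267 ((517.8246459960938, 277.90179443359375), (69.05799102783203, 13.44505500793457), 29.78430938720703) [0.5184 0.2783]
axis deg -150.40943898628805
side orange 463 ((626.0457153320312, -20.921344757080078), (61.377872467041016, 59.08785629272461), 6.426638126373291) [ 0.6256 -0.02  ]
axis deg 108.243857385895
top blue 220 ((517.687744140625, 276.1702880859375), (67.72128295898438, 13.737285614013672), 29.984607696533203) [0.5173 0.276 ]
axis deg -150.67755325166178
top orange 660 ((626.6256103515625, -16.91826629638672), (59.600868225097656, 59.575416564941406), 8.133227348327637) [ 0.6263 -0.0166]
axis deg 105.08653981458275
```

View pics/c.png

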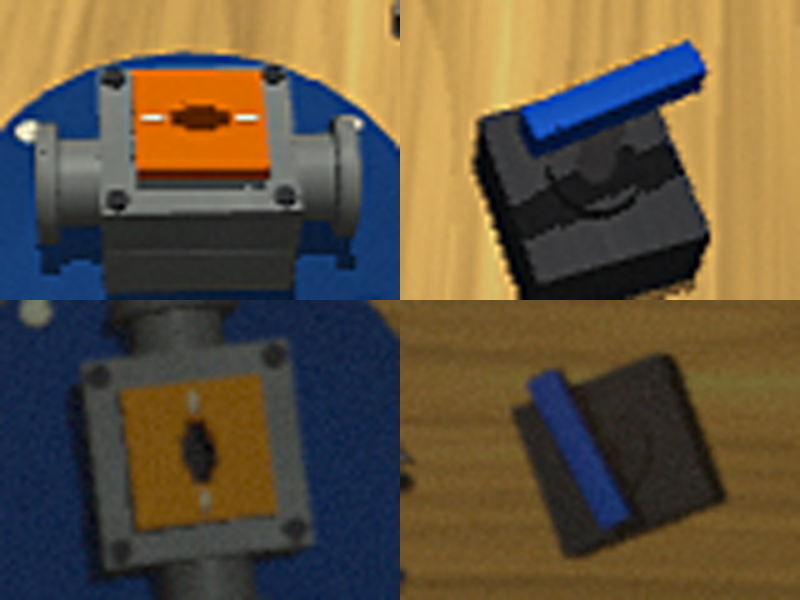

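The crop confirms the choice: orange plug with its white-marked slot at about 7° yaw, and the large puller in the stand with its handle at about 30° yaw. Now I'll move over the puller.

Emit:
{"method": "carry_out", "body": {"claw": [7,7,7,7,7,7,7,7,7,7,7,7,7,7,7,7,7,7,7,7], "delta_pos": [[2.93,-3.29,0],[2.93,-3.29,0],[2.93,-3.29,0],[2.93,-3.29,0],[2.93,-3.29,0],[2.93,-3.29,0],[2.93,-3.29,0],[2.93,-3.29,0],[2.93,-3.29,0],[2.93,-3.29,0],[2.93,-3.29,0],[2.93,-3.29,0],[2.93,-3.29,0],[2.93,-3.29,0],[2.93,-3.29,0],[2.93,-3.29,0],[2.93,-3.29,0],[2.93,-3.29,0],[2.93,-3.29,0],[2.93,-3.29,0]], "angular": [[0,0,0],[0,0,0],[0,0,0],[0,0,0],[0,0,0],[0,0,0],[0,0,0],[0,0,0],[0,0,0],[0,0,0],[0,0,0],[0,0,0],[0,0,0],[0,0,0],[0,0,0],[0,0,0],[0,0,0],[0,0,0],[0,0,0],[0,0,0]]}}

```text
clock: 3.4
position: [0.5181, 0.2784, 0.2268]
ee_rot: [3.068, 0.677, 0.001]
force: [1.0, 0.6, 0.8]
width: 0.762
gripper_force: 0.0
```

Emit:
{"method": "carry_out", "body": {"claw": [7,7,7,7,7,7,7,7,7,7,7,7,7,7,7,7,7,7,7,7], "delta_pos": [[0,0,0],[0,0,0],[0,0,0],[0,0,0],[0,0,0],[0,0,0],[0,0,0],[0,0,0],[0,0,0],[0,0,0],[0,0,0],[0,0,0],[0,0,0],[0,0,0],[0,0,0],[0,0,0],[0,0,0],[0,0,0],[0,0,0],[0,0,0]], "angular": [[0,0,-0.14],[0,0,-0.14],[0,0,-0.14],[0,0,-0.14],[0,0,-0.14],[0,0,-0.14],[0,0,-0.14],[0,0,-0.14],[0,0,-0.14],[0,0,-0.14],[0,0,-0.14],[0,0,-0.14],[0,0,-0.14],[0,0,-0.14],[0,0,-0.14],[0,0,-0.14],[0,0,-0.14],[0,0,-0.14],[0,0,-0.14],[0,0,-0.14]]}}

```text
clock: 5.4
position: [0.5178, 0.2765, 0.2267]
ee_rot: [-0.154, 3.138, -0.0]
force: [0.5, -0.0, -0.3]
width: 0.759
gripper_force: 0.0
```

Emit:
{"method": "carry_out", "body": {"claw": [7,7,7,7,7,7,7,7,7,7], "delta_pos": [[0,0,0],[0,0,0],[0,0,0],[0,0,2.5],[0,0,3],[0,0,3],[0,0,3],[0,0,1.5],[0,0,0.5],[0,0,0]], "angular": [[0,0,-0.14],[0,0,-0.14],[0,0,-0.14],[0,0,0],[0,0,0],[0,0,0],[0,0,0],[0,0,0],[0,0,0],[0,0,0]]}}

```text
clock: 6.4
position: [0.5177, 0.2769, 0.0919]
ee_rot: [0.797, -3.039, -0.0]
force: [0.8, -0.1, 0.8]
width: 0.76
gripper_force: 0.0
```

```bash
python3 - <<'E'
from h import *
s=arm.get_image("side");t=arm.get_image("top")
o=arm.observe();print(o["joints"],o["position"],o["ee_rot"])
g=[cv2.resize(p["frame"][y-36:y+36,x-48:x+48],(400,300),interpolation=cv2.INTER_CUBIC) for p,x,y in((s,335,300),(t,170,257))]
cv2.imwrite("pics/d.png",cv2.cvtColor(np.hstack(g),cv2.COLOR_RGB2BGR))
E
```

```text
[ 0.10441411  0.7864479  -1.09419058  1.75577705  0.78202163  1.1035552
  0.82927871] [0.51817131 0.27740875 0.0930484 ] [-7.96552262e-01  3.03727905e+00  1.11715722e-03]
```

View pics/d.png

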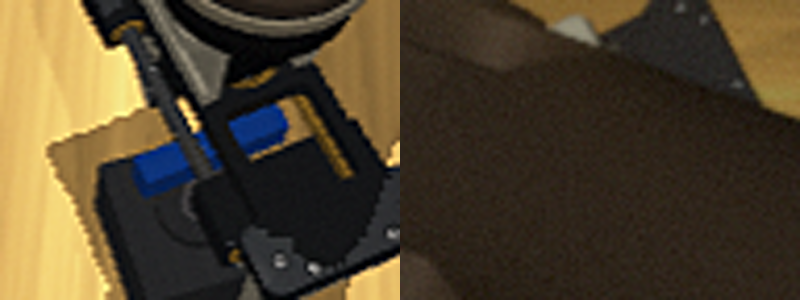

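The gripper straddles the large puller's blue handle, with the bar between the fingers. Closing.

Emit:
{"method": "carry_out", "body": {"claw": [0.5,0.5,0.5,0.5,0.5,0.5,0.5,0.5,0.5,0.5,0.5,0.5], "delta_pos": [[0,0,0],[0,0,0],[0,0,0],[0,0,0],[0,0,0],[0,0,0],[0,0,0],[0,0,0],[0,0,0],[0,0,0],[0,0,0],[0,0,0]], "angular": [[0,0,0],[0,0,0],[0,0,0],[0,0,0],[0,0,0],[0,0,0],[0,0,0],[0,0,0],[0,0,0],[0,0,0],[0,0,0],[0,0,0]], "force": 40}}

```text
clock: 7.7
position: [0.5176, 0.2767, 0.0917]
ee_rot: [0.797, -3.039, 0.0]
force: [0.3, 0.2, -0.1]
width: 0.152
gripper_force: 40.0
```

Emit:
{"method": "carry_out", "body": {"claw": [0.5,0.5,0.5,0.5,0.5,0.5,0.5,0.5,0.5,0.5,0.5,0.5,0.5,0.5,0.5,0.5,0.5,0.5,0.5,0.5], "delta_pos": [[0,0,-1],[0,0,-2],[0,0,-3],[0,0,-3],[0,0,-3],[0.2,-1.1,0],[0.5,-3,0],[0.5,-3,0],[0.5,-3,0],[0.5,-3,0],[0.5,-3,0],[0.5,-3,0],[0.5,-3,0],[0.5,-3,0],[0.5,-3,0],[0.5,-2,0],[0.35,-1,0],[0,0,0],[0,0,0],[0,0,0]], "angular": [[0,0,0],[0,0,0],[0,0,0],[0,0,0],[0,0,0],[0,0,0],[0,0,0],[0,0,0.08],[0,0,0.0],[0,0,0.0],[0,0,0.0],[0,0,0],[0,0,0],[0,0,0],[0,0,0],[0,0,0],[0,0,0.1],[0,0,0.1],[0,0,0.11],[0,0,0]]}}

```text
clock: 9.7
position: [0.6027, -0.0279, 0.2113]
ee_rot: [0.19, -3.135, 0.001]
force: [-0.2, 0.7, -2.3]
width: 0.149
gripper_force: 40.0
```

```bash
python3 - <<'E'
from h import *
s=arm.get_image("side");t=arm.get_image("top")
o=arm.observe();print(o["joints"],o["position"],o["ee_rot"],o["force"],o["ft_torque"])
g=[cv2.resize(p["frame"][y-45:y+45,x-60:x+60],(400,300),interpolation=cv2.INTER_CUBIC) for p,x,y in((s,295,180),(t,308,209))]
cv2.imwrite("pics/e.png",cv2.cvtColor(np.hstack(g),cv2.COLOR_RGB2BGR))
for n in("puller","puller_grip","plug_top","bore"):
  for p in(s,t):
    for r in arm.place_of(n,p)[:3]: c=sc(r["centre"]);print(n,round(r["conf"],2),np.round(c,1))
E
```

```text
[ 0.63953928  0.65669632 -1.10492731  1.58739345  0.60610188  1.28028243
  1.1347972 ] [ 0.60292257 -0.02757711  0.2113758 ] [ 1.98054956e-01 -3.13463367e+00  1.04232588e-03] [-0.25879238  0.26155834 -2.06353175] [ 0.14213373 -0.13387134  0.01664294]
puller 0.74 [335.  378.2]
puller 0.46 [303.6 156.1]
puller 0.66 [128.1 261.9]
puller 0.44 [318.5 216.8]
puller_grip 0.69 [290.6 185.5]
puller_grip 0.62 [358.1 393. ]
puller_grip 0.85 [119.6 278.7]
plug_top 0.93 [295.3 174.9]
plug_top 0.85 [215.3 156.5]
plug_top 0.69 [355.3 123. ]
plug_top 0.64 [308.6 209.1]
bore 0.75 [291.6 183.9]
bore 0.63 [176.1 259.4]
```

View pics/e.png

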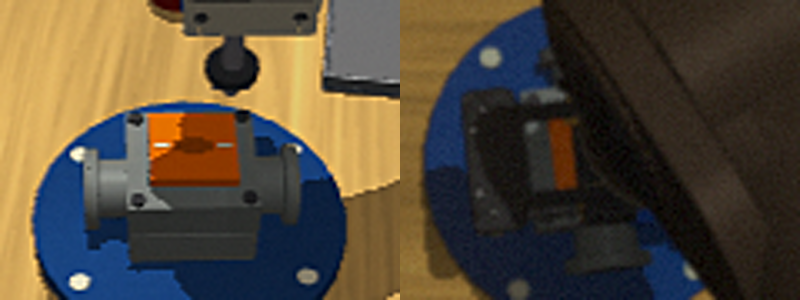

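The side crop shows the puller hanging from the gripper, collar at crop (232,72), above and beyond the plug. The plug's slot is at crop (193,145). Next I'll centre over it and lower to about 7 mm above.

Emit:
{"method": "carry_out", "body": {"claw": [0.5,0.5,0.5,0.5,0.5,0.5,0.5], "delta_pos": [[-1.2,0.3,0],[-1.25,0.3,0],[0,0,1],[0,0,1.5],[0,0,1],[0,0,0.3],[0,0,0]], "angular": [[0,0,0],[0,0,0],[0,0,0],[0,0,0],[0,0,0],[0,0,0],[0,0,0]]}}

```text
clock: 10.9
position: [0.6262, -0.0185, 0.1728]
ee_rot: [0.193, -3.134, 0.0]
force: [0.6, -0.5, -2.2]
width: 0.151
gripper_force: 40.0
```

```bash
python3 - <<'E'
from h import *
s=arm.get_image("side");t=arm.get_image("top")
o=arm.observe();P=o["position"];print(P,o["ee_rot"],o["force"],o["ft_torque"])
g=[cv2.resize(s["frame"][140:212,247:343],(800,600),interpolation=cv2.INTER_CUBIC)]
cv2.imwrite("pics/f.png",cv2.cvtColor(np.hstack(g),cv2.COLOR_RGB2BGR))
q=lambda X:np.round((px(s,X)-[247,140]+.5)*600/72,0)
print("tip",q(P+[0,0,-.068]),"collar",q(P+[0,0,-.047]),"plugtop",q([.6263,-.0205,.098]),q([.6263,-.017,.098]))
c,sn=np.cos(np.radians(7)),np.sin(np.radians(7))
print("+10mm x",q([.6363,-.0205,.098]),"corners",[q([.6263+a*c-b*sn,-.0205+a*sn+b*c,.098]) for a,b in((-.03,-.03),(-.03,.03),(.03,.03),(.03,-.03))])
E
```

```text
[ 0.62686644 -0.01817516  0.17398093] [-1.93119974e-01  3.13539576e+00  8.72469611e-05] [ 0.21862313 -0.71268987 -1.90948347] [ 0.12604006 -0.13866442 -0.01870353]
tip [379. 311.] collar [381. 258.] plugtop [381. 325.] [380. 334.]
+10mm x [345. 322.] corners [array([484., 245.]), array([495., 406.]), array([273., 407.]), array([271., 246.])]
```

View pics/f.png

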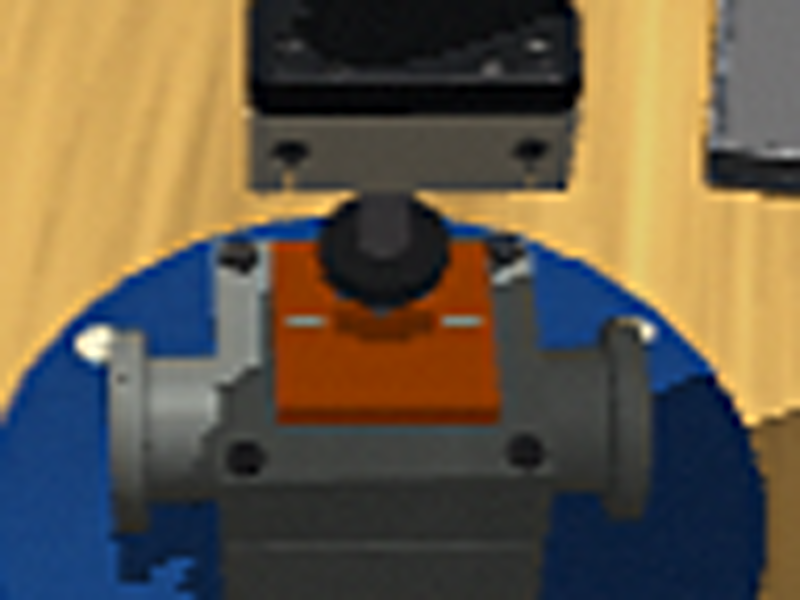

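Emit:
{"method": "carry_out", "body": {"claw": [0.5,0.5,0.5,0.5], "delta_pos": [[0.04,-0.32,0],[0,0,0.3],[0,0,0.3],[0,0,0]], "angular": [[0,0,0],[0,0,0],[0,0,0],[0,0,0]]}}

```text
clock: 11.4
position: [0.6268, -0.021, 0.1675]
ee_rot: [-0.194, 3.136, 0.001]
force: [0.9, 1.8, -2.6]
width: 0.15
gripper_force: 40.0
```

```bash
cat > ov.py <<'E'
from h import *
import sys
np.set_printoptions(precision=4,suppress=True)
s=arm.get_image("side")
o=arm.observe();P=o["position"];print(P,o["ee_rot"],o["force"],o["ft_torque"])
x0,y0,k=247,140,600/72
im=cv2.cvtColor(cv2.resize(s["frame"][y0:y0+72,x0:x0+96],(800,600),interpolation=cv2.INTER_CUBIC),cv2.COLOR_RGB2BGR)
q=lambda X:((px(s,X)-[x0,y0]+.5)*k)
def poly(pts,col): cv2.polylines(im,[np.round([q(X) for X in pts]).astype(int)],True,col,1)
th=np.linspace(0,2*np.pi,60)
for z in(-.047,-.039): poly([P+[.018*np.cos(a),.018*np.sin(a),z] for a in th],(0,255,0))
c,sn=np.cos(np.radians(7)),np.sin(np.radians(7))
py=float(sys.argv[1]);pxx=float(sys.argv[2])
def sq(a,b,z,col): poly([[pxx+u*c-v*sn,py+u*sn+v*c,z] for u,v in((-a,-b),(-a,b),(a,b),(a,-b))],col)
sq(.03,.03,.098,(255,255,0)); sq(.0135,.0045,.098,(255,0,255)); sq(.045,.045,.09,(255,255,255))
cv2.imwrite(sys.argv[3],im)
E
python3 ov.py -0.0215 .6263 pics/g.png
```

```text
[ 0.6268 -0.021   0.1676] [-0.1939  3.1356  0.0008] [-0.3492  0.3047 -2.2201] [ 0.4039 -0.199  -0.0092]
```

View pics/g.png

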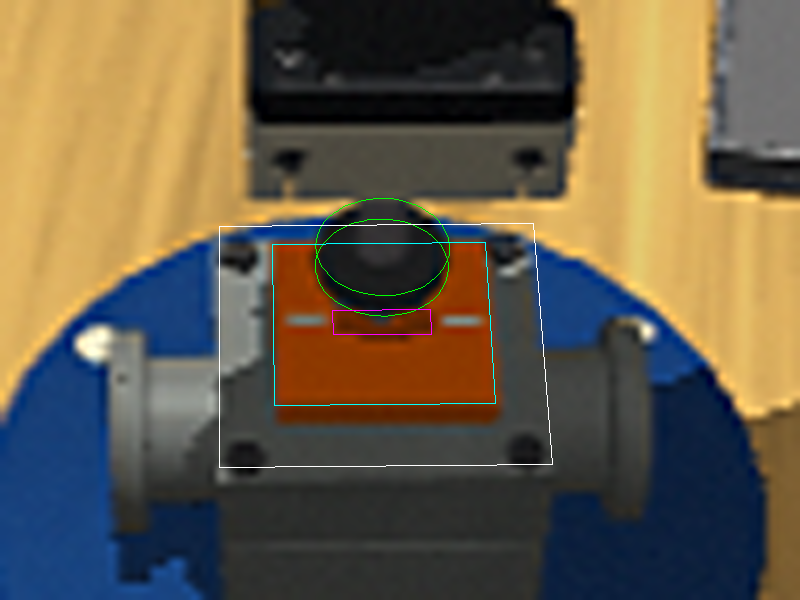

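The overlay shows the collar matching the robot model within a pixel. The plug slot, marked by the white bars at (305,321) and (463,321), sits about 0.6 mm to −x and −y of the puller. I'll correct that and lower with force checks.

Emit:
{"method": "carry_out", "body": {"claw": [0.5,0.5,0.5,0.5,0.5,0.5], "delta_pos": [[0.07,-0.06,0],[0,0,0.2],[0,0,0.2],[0,0,0.2],[0,0,0],[0,0,0]], "angular": [[0,0,0],[0,0,0],[0,0,0],[0,0,0],[0,0,0],[0,0,0]]}}

```text
clock: 12.05
position: [0.6264, -0.0206, 0.1617]
ee_rot: [-0.195, 3.135, 0.003]
force: [0.9, 5.8, -1.3]
width: 0.146
gripper_force: 40.0
```

Emit:
{"method": "carry_out", "body": {"claw": [0.5,0.5,0.5,0.5,0.5], "delta_pos": [[0,0,0.1],[0,0,0.1],[0,0,0.1],[0,0,0],[0,0,0]], "angular": [[0,0,0],[0,0,0],[0,0,0],[0,0,0],[0,0,0]]}}

```text
clock: 12.55
position: [0.6262, -0.0204, 0.1588]
ee_rot: [-0.195, 3.135, 0.003]
force: [-0.2, 6.5, 0.9]
width: 0.148
gripper_force: 40.0
```

Fy of +6 N means the shank is rubbing the −y side of the hole, so I'll shift to +y.

Emit:
{"method": "carry_out", "body": {"claw": [0.5,0.5,0.5], "delta_pos": [[0,0.15,0],[0,0,0],[0,0,0]], "angular": [[0,0,0],[0,0,0],[0,0,0]]}}

```text
clock: 12.85
position: [0.626, -0.0201, 0.1587]
ee_rot: [-0.194, 3.136, 0.001]
force: [0.1, 5.0, -1.7]
width: 0.149
gripper_force: 40.0
```

Emit:
{"method": "carry_out", "body": {"claw": [0.5,0.5,0.5], "delta_pos": [[0,0.1,0],[0,0,0],[0,0,0]], "angular": [[0,0,0],[0,0,0],[0,0,0]]}}

```text
clock: 13.15
position: [0.6259, -0.0198, 0.1586]
ee_rot: [0.193, -3.136, 0.0]
force: [2.2, 3.7, -1.1]
width: 0.148
gripper_force: 40.0
```

```bash
python3 -c "
from cell import arm
o=arm.observe()
for k in('position','ee_rot','force','ft_torque'):print(k,o[k].round(4))"
```

```text
position [ 0.6259 -0.0198  0.1586]
ee_rot [ 1.9310e-01 -3.1356e+00  4.0000e-04]
force [ 2.2118  3.6899 -1.0618]
ft_torque [ 1.0968 -0.2931  0.0589]
```

Emit:
{"method": "carry_out", "body": {"claw": [0.5,0.5,0.5], "delta_pos": [[0,0.2,0],[0,0,0],[0,0,0]], "angular": [[0,0,0],[0,0,0],[0,0,0]]}}

```text
clock: 13.45
position: [0.6254, -0.0186, 0.1584]
ee_rot: [0.192, -3.135, 0.002]
force: [0.0, -0.1, -2.6]
width: 0.148
gripper_force: 40.0
```

Emit:
{"method": "carry_out", "body": {"claw": [0.5,0.5,0.5], "delta_pos": [[0,0.1,0],[0,0,0],[0,0,0]], "angular": [[0,0,0],[0,0,0],[0,0,0]]}}

```text
clock: 13.75
position: [0.6255, -0.0167, 0.1587]
ee_rot: [0.193, -3.136, 0.0]
force: [-0.3, 0.3, -2.3]
width: 0.147
gripper_force: 40.0
```

```bash
python3 -c "
from cell import arm
o=arm.observe()
for k in('position','ee_rot','force','ft_torque','joints'):print(k,o[k].round(4))"
```

```text
position [ 0.6255 -0.0167  0.1587]
ee_rot [ 1.9310e-01 -3.1356e+00  4.0000e-04]
force [-0.3279  0.2589 -2.2582]
ft_torque [ 0.1476 -0.1523  0.0144]
joints [ 0.5766  0.7307 -1.0545  1.595   0.6676  1.2161  1.0837]
```

Free now at y = −0.0167, which matches the top camera. Lowering.

Emit:
{"method": "carry_out", "body": {"claw": [0.5,0.5,0.5,0.5,0.5,0.5], "delta_pos": [[0,0,0.15],[0,0,0.15],[0,0,0.15],[0,0,0.15],[0,0,0],[0,0,0]], "angular": [[0,0,0],[0,0,0],[0,0,0],[0,0,0],[0,0,0],[0,0,0]]}}

```text
clock: 14.35
position: [0.6255, -0.0166, 0.1527]
ee_rot: [0.193, -3.136, 0.0]
force: [-0.8, -0.8, -3.5]
width: 0.151
gripper_force: 40.0
```

```bash
cat > o.py <<'E'
from cell import arm
o=arm.observe()
for k in('clock','position','ee_rot','force','ft_torque','width'):print(k,o[k] if k in('clock','width') else o[k].round(4))
E
python3 o.py
```

```text
clock 14.35
position [ 0.6255 -0.0166  0.1527]
ee_rot [ 0.1933 -3.1355  0.    ]
force [-0.7782 -0.7679 -3.5248]
ft_torque [ 0.1016 -0.0997  0.0172]
width 0.15107491890065636
```

Emit:
{"method": "carry_out", "body": {"claw": [0.5,0.5,0.5,0.5,0.5,0.5,0.5], "delta_pos": [[0,0,0.15],[0,0,0.15],[0,0,0.15],[0,0,0.1],[0,0,0.1],[0,0,0],[0,0,0]], "angular": [[0,0,0],[0,0,0],[0,0,0],[0,0,0],[0,0,0],[0,0,0],[0,0,0]]}}

```text
clock: 15.05
position: [0.6261, -0.0162, 0.1469]
ee_rot: [-0.193, 3.134, 0.001]
force: [0.1, 0.4, 5.1]
width: 0.145
gripper_force: 40.0
```

```bash
python3 o.py
```

```text
clock 15.05
position [ 0.6261 -0.0162  0.1469]
ee_rot [-1.9350e-01  3.1342e+00  6.0000e-04]
force [0.0839 0.3661 5.1178]
ft_torque [ 0.3551 -0.2474  0.0019]
width 0.14508180556691863
```

```bash
python3 ov.py -0.0165 .6257 pics/h.png
```

```text
[ 0.6261 -0.0162  0.1469] [-0.1934  3.1342  0.0005] [0.69   0.4683 5.8233] [ 0.3631 -0.3294  0.0144]
```

View pics/h.png

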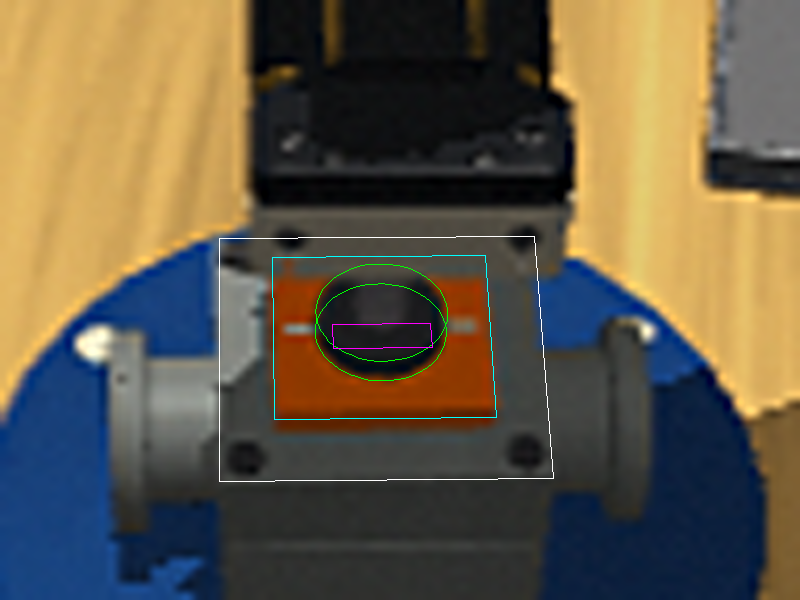

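The crop shows the collar seated: its bottom ellipse is centred at (381,328), on the line and midpoint of the white marks at (298,329) and (465,325). Now turning clockwise while watching the moment.

Emit:
{"method": "carry_out", "body": {"claw": [0.5,0.5,0.5,0.5,0.5,0.5,0.5], "delta_pos": [[0,0,0],[0,0,0],[0,0,0],[0,0,0],[0,0,0],[0,0,0],[0,0,0]], "angular": [[0,0,0.08],[0,0,0.08],[0,0,0.08],[0,0,0.08],[0,0,0.08],[0,0,0],[0,0,0]]}}

```text
clock: 15.8
position: [0.6258, -0.0166, 0.1466]
ee_rot: [0.43, 3.111, -0.0]
force: [1.0, -0.9, 4.1]
width: 0.149
gripper_force: 40.0
```

```bash
python3 o.py
```

```text
clock 15.8
position [ 0.6258 -0.0166  0.1466]
ee_rot [ 4.3000e-01  3.1114e+00 -2.0000e-04]
force [ 1.015  -0.8642  4.0517]
ft_torque [ 0.1915 -0.1866 -0.0266]
width 0.14913972463492642
```

Emit:
{"method": "carry_out", "body": {"claw": [0.5,0.5,0.5,0.5,0.5], "delta_pos": [[0,0,0],[0,0,0],[0,0,0],[0,0,0],[0,0,0]], "angular": [[0,0,0.06],[0,0,0.06],[0,0,0.06],[0,0,0],[0,0,0]]}}

```text
clock: 16.3
position: [0.6256, -0.0167, 0.1463]
ee_rot: [0.707, 3.061, -0.0]
force: [0.1, 0.8, 3.9]
width: 0.146
gripper_force: 40.0
```

```bash
python3 o.py
```

```text
clock 16.3
position [ 0.6256 -0.0167  0.1463]
ee_rot [ 7.0720e-01  3.0608e+00 -1.0000e-04]
force [0.0944 0.8298 3.8792]
ft_torque [ 0.1511 -0.1775 -0.0657]
width 0.14644041464537227
```

Emit:
{"method": "carry_out", "body": {"claw": [0.5,0.5,0.5,0.5], "delta_pos": [[0,0,0],[0,0,0],[0,0,0],[0,0,0]], "angular": [[0,0,0.05],[0,0,0.05],[0,0,0],[0,0,0]]}}

```text
clock: 16.7
position: [0.6256, -0.0167, 0.1462]
ee_rot: [0.86, 3.022, -0.0]
force: [0.6, 0.8, 3.3]
width: 0.15
gripper_force: 40.0
```

```bash
python3 o.py
```

```text
clock 16.7
position [ 0.6256 -0.0167  0.1462]
ee_rot [ 8.5960e-01  3.0217e+00 -2.0000e-04]
force [0.6025 0.7601 3.3257]
ft_torque [ 0.1241 -0.1854 -0.0443]
width 0.15036870614620046
```

Emit:
{"method": "carry_out", "body": {"claw": [0.5,0.5,0.5,0.5], "delta_pos": [[0,0,0],[0,0,0],[0,0,0],[0,0,0]], "angular": [[0,0,0.05],[0,0,0.05],[0,0,0],[0,0,0]]}}

```text
clock: 17.1
position: [0.6255, -0.0167, 0.1461]
ee_rot: [-1.01, -2.975, 0.0]
force: [0.2, 0.3, 2.6]
width: 0.151
gripper_force: 40.0
```

```bash
python3 o.py
```

```text
clock 17.1
position [ 0.6255 -0.0167  0.1461]
ee_rot [-1.0097e+00 -2.9748e+00  3.0000e-04]
force [0.2432 0.266  2.5706]
ft_torque [ 0.0359 -0.2575 -0.0829]
width 0.15065894661042586
```

Emit:
{"method": "carry_out", "body": {"claw": [0.5,0.5,0.5], "delta_pos": [[0,0,0],[0,0,0],[0,0,0]], "angular": [[0,0,0.05],[0,0,0],[0,0,0]]}}

```text
clock: 17.4
position: [0.6255, -0.0167, 0.1461]
ee_rot: [-1.084, -2.949, 0.0]
force: [-0.2, -0.2, 1.4]
width: 0.153
gripper_force: 40.0
```

```bash
python3 o.py
```

```text
clock 17.4
position [ 0.6255 -0.0167  0.1461]
ee_rot [-1.0839e+00 -2.9485e+00  4.0000e-04]
force [-0.2252 -0.1512  1.3648]
ft_torque [ 0.0846 -0.2797 -0.0304]
width 0.15302347551157705
```

Emit:
{"method": "carry_out", "body": {"claw": [0.5,0.5,0.5], "delta_pos": [[0,0,0],[0,0,0],[0,0,0]], "angular": [[0,0,0.05],[0,0,0],[0,0,0]]}}

```text
clock: 17.7
position: [0.6255, -0.0167, 0.1461]
ee_rot: [-1.157, -2.92, 0.0]
force: [0.3, 0.6, 2.0]
width: 0.155
gripper_force: 40.0
```

```bash
python3 o.py
```

```text
clock 17.7
position [ 0.6255 -0.0167  0.1461]
ee_rot [-1.1575e+00 -2.9204e+00  3.0000e-04]
force [0.2781 0.626  2.0435]
ft_torque [ 0.0635 -0.1978 -0.0099]
width 0.15461266753113453
```

Emit:
{"method": "carry_out", "body": {"claw": [0.5,0.5,0.5], "delta_pos": [[0,0,0],[0,0,0],[0,0,0]], "angular": [[0,0,0.05],[0,0,0],[0,0,0]]}}

```text
clock: 18.0
position: [0.6255, -0.0167, 0.1461]
ee_rot: [-1.23, -2.891, 0.0]
force: [0.9, 0.4, 1.1]
width: 0.153
gripper_force: 40.0
```

```bash
python3 o.py
```

```text
clock 18.0
position [ 0.6255 -0.0167  0.1461]
ee_rot [-1.2302e+00 -2.8905e+00  4.0000e-04]
force [0.9019 0.4139 1.1487]
ft_torque [ 0.0578 -0.212  -0.0679]
width 0.15310791828488463
```

Emit:
{"method": "carry_out", "body": {"claw": [0.5,0.5,0.5], "delta_pos": [[0,0,0],[0,0,0],[0,0,0]], "angular": [[0,0,0.05],[0,0,0],[0,0,0]]}}

```text
clock: 18.3
position: [0.6255, -0.0166, 0.1461]
ee_rot: [-1.302, -2.859, 0.0]
force: [1.4, 0.3, -0.2]
width: 0.148
gripper_force: 40.0
```

```bash
python3 o.py
```

```text
clock 18.3
position [ 0.6255 -0.0166  0.1461]
ee_rot [-1.302e+00 -2.859e+00  2.000e-04]
force [ 1.3801  0.2763 -0.2134]
ft_torque [ 0.1394 -0.3337 -0.0455]
width 0.14810178523915582
```

Emit:
{"method": "carry_out", "body": {"claw": [0.5,0.5,0.5], "delta_pos": [[0,0,0],[0,0,0],[0,0,0]], "angular": [[0,0,0.05],[0,0,0],[0,0,0]]}}

```text
clock: 18.6
position: [0.6256, -0.0166, 0.1461]
ee_rot: [1.373, 2.826, -0.0]
force: [1.8, 1.8, -1.2]
width: 0.146
gripper_force: 40.0
```

```bash
python3 o.py
```

```text
clock 18.6
position [ 0.6256 -0.0166  0.1461]
ee_rot [ 1.373   2.8255 -0.    ]
force [ 1.7657  1.7676 -1.1606]
ft_torque [ 0.2542 -0.6003 -0.0312]
width 0.14627210065976878
```

Emit:
{"method": "carry_out", "body": {"claw": [0.5,0.5,0.5], "delta_pos": [[0,0,0],[0,0,0],[0,0,0]], "angular": [[0,0,0.05],[0,0,0],[0,0,0]]}}

```text
clock: 18.9
position: [0.6256, -0.0166, 0.1461]
ee_rot: [1.443, 2.79, 0.0]
force: [1.5, 1.6, -2.5]
width: 0.149
gripper_force: 40.0
```

```bash
python3 o.py
```

```text
clock 18.9
position [ 0.6256 -0.0166  0.1461]
ee_rot [1.4433e+00 2.7903e+00 1.0000e-04]
force [ 1.4688  1.5842 -2.4909]
ft_torque [ 0.2305 -0.7292  0.018 ]
width 0.14946534060756597
```

Emit:
{"method": "carry_out", "body": {"claw": [0.5,0.5,0.5], "delta_pos": [[0,0,0],[0,0,0],[0,0,0]], "angular": [[0,0,0.05],[0,0,0],[0,0,0]]}}

```text
clock: 19.2
position: [0.6256, -0.0166, 0.1461]
ee_rot: [1.513, 2.753, -0.0]
force: [3.3, 0.4, -4.2]
width: 0.15
gripper_force: 40.0
```

```bash
python3 o.py
```

```text
clock 19.2
position [ 0.6256 -0.0166  0.1461]
ee_rot [ 1.5126  2.7534 -0.    ]
force [ 3.2644  0.3988 -4.2266]
ft_torque [ 0.2627 -0.8498  0.0089]
width 0.15044232656013656
```

The thread is drawing the puller down, so I'll follow it by 0.5 mm and keep turning.

Emit:
{"method": "carry_out", "body": {"claw": [0.5,0.5,0.5], "delta_pos": [[0,0,0.05],[0,0,0],[0,0,0]], "angular": [[0,0,0.04],[0,0,0],[0,0,0]]}}

```text
clock: 19.5
position: [0.6256, -0.0165, 0.1459]
ee_rot: [1.567, 2.722, -0.0]
force: [0.8, 1.5, -0.2]
width: 0.15
gripper_force: 40.0
```

```bash
python3 o.py
```

```text
clock 19.5
position [ 0.6256 -0.0165  0.1459]
ee_rot [ 1.5674  2.7224 -0.    ]
force [ 0.766   1.5432 -0.2045]
ft_torque [ 0.3043 -0.6567  0.1798]
width 0.15005233269459195
```

Emit:
{"method": "carry_out", "body": {"claw": [0.5,0.5,0.5], "delta_pos": [[0,0,0],[0,0,0],[0,0,0]], "angular": [[0,0,0.04],[0,0,0],[0,0,0]]}}

```text
clock: 19.8
position: [0.6256, -0.0166, 0.1458]
ee_rot: [1.622, 2.69, 0.0]
force: [2.4, 0.3, -0.7]
width: 0.15
gripper_force: 40.0
```

```bash
python3 o.py
```

```text
clock 19.8
position [ 0.6256 -0.0166  0.1458]
ee_rot [1.6219e+00 2.6904e+00 1.0000e-04]
force [ 2.3741  0.3037 -0.6776]
ft_torque [ 0.3475 -0.5899  0.0954]
width 0.14994234698549264
```

Emit:
{"method": "carry_out", "body": {"claw": [0.5,0.5], "delta_pos": [[0,0,0],[0,0,0]], "angular": [[0,0,0.02],[0,0,0]]}}

```text
clock: 20.0
position: [0.6256, -0.0166, 0.1458]
ee_rot: [1.652, 2.672, 0.0]
force: [2.0, 0.8, -1.3]
width: 0.153
gripper_force: 40.1
```

```bash
cat > a.py <<'E'
from h import *
import time
r=[]
for i in range(5):
    arm.get_image("top");o=arm.observe();r.append(np.r_[o["force"],o["ft_torque"]])
r=np.array(r);print(o["clock"],o["position"].round(4),o["ee_rot"].round(3),r.mean(0).round(3),"Mz",r[:,5].round(3))
E
python3 a.py
```

```text
20.25 [ 0.6256 -0.0165  0.1458] [1.651 2.673 0.   ] [ 1.767  0.839 -0.594  0.306 -0.685  0.249] Mz [0.219 0.27  0.267 0.279 0.211]
```

Mz is now about 0.25 N m, roughly 0.25–0.3 above free turning and below 0.4, so it's hand-tight and I stop turning. Drawing straight up.

Emit:
{"method": "carry_out", "body": {"claw": [0.5,0.5,0.5,0.5,0.5,0.5,0.5,0.5,0.5,0.5,0.5,0.5], "delta_pos": [[0,0,0],[0,0,0],[0,0,-0.2],[0,0,-0.3],[0,0,-0.4],[0,0,-0.4],[0,0,-0.4],[0,0,-0.4],[0,0,-0.4],[0,0,-0.4],[0,0,0],[0,0,0]], "angular": [[0,0,0],[0,0,0],[0,0,0],[0,0,0],[0,0,0],[0,0,0],[0,0,0],[0,0,0],[0,0,0],[0,0,0],[0,0,0],[0,0,0]], "force": 50}}

```text
clock: 21.45
position: [0.6251, -0.017, 0.1747]
ee_rot: [-1.652, -2.672, 0.001]
force: [-0.6, -0.1, -5.5]
width: 0.146
gripper_force: 50.0
```

```bash
python3 o.py
```

```text
clock 21.45
position [ 0.6251 -0.017   0.1747]
ee_rot [-1.6516e+00 -2.6722e+00  1.5000e-03]
force [-0.6253 -0.082  -5.5206]
ft_torque [ 0.0096 -0.0931 -0.0052]
width 0.14604035303743487
```

Emit:
{"method": "carry_out", "body": {"claw": [0.5,0.5,0.5,0.5,0.5,0.5,0.5,0.5,0.5,0.5,0.5,0.5,0.5,0.5,0.5,0.5], "delta_pos": [[0,0,-1],[0,0,-1.5],[0,0,-1.5],[0,0,-0.5],[-0.8,-1.4,0],[-1.64,-2.84,0],[-1.64,-2.84,0],[-1.64,-2.84,0],[-1.64,-2.84,0],[-1.64,-2.84,0],[-1.64,-2.84,0],[-1.64,-2.84,0],[-1.64,-2.84,0],[-0.8,-1.4,0],[0,0,0],[0,0,0]], "angular": [[0,0,0],[0,0,0],[0,0,0],[0,0,0],[0,0,0],[0,0,0],[0,0,0],[0,0,0],[0,0,0],[0,0,0],[0,0,0],[0,0,0],[0,0,0],[0,0,0],[0,0,0],[0,0,0]]}}

```text
clock: 23.05
position: [0.4634, -0.2622, 0.2202]
ee_rot: [1.652, 2.672, 0.001]
force: [0.7, 0.5, -4.4]
width: 0.149
gripper_force: 50.0
```

```bash
python3 - <<'E'
from h import *
s=arm.get_image("side");t=arm.get_image("top")
o=arm.observe();print(o["joints"].round(3),o["position"],o["ee_rot"],o["force"],o["ft_torque"])
for p in(s,t):
  for n in("tray","plug"):
    for r in arm.place_of(n,p)[:2]: print(n,round(r["conf"],2),sc(r["centre"]),atz(p,sc(r["centre"]),0))
g=[cv2.resize(p["frame"][y-54:y+54,x-72:x+72],(400,300),interpolation=cv2.INTER_CUBIC) for p,x,y in((s,350,130),(t,400,280))]
cv2.imwrite("pics/i.png",cv2.cvtColor(np.hstack(g),cv2.COLOR_RGB2BGR))
E
```

```text
[ 1.024  0.412 -0.824  1.759  0.333  1.116  0.559] [ 0.46400261 -0.26120513  0.22018291] [1.64866029e+00 2.67340759e+00 1.07966864e-03] [ 0.31117711  0.57377947 -4.13927224] [ 0.01829411 -0.11035847  0.03418885]
tray 0.78 (362.71200000000005, 144.312) [ 0.44629905 -0.2621943   0.        ]
plug 0.92 (367.69599999999997, 105.58800000000001) [ 0.42852547 -0.43903786  0.        ]
plug 0.77 (220.808, 166.69799999999998) [ 0.82675612 -0.13123087  0.        ]
tray 0.56 (409.584, 286.02000000000004) [ 0.46560884 -0.26153972  0.        ]
plug 0.73 (351.00800000000004, 128.982) [ 0.8320332  -0.12430601  0.        ]
plug 0.7 (427.0, 289.296) [ 0.45896912 -0.30171196  0.        ]
```

View pics/i.png

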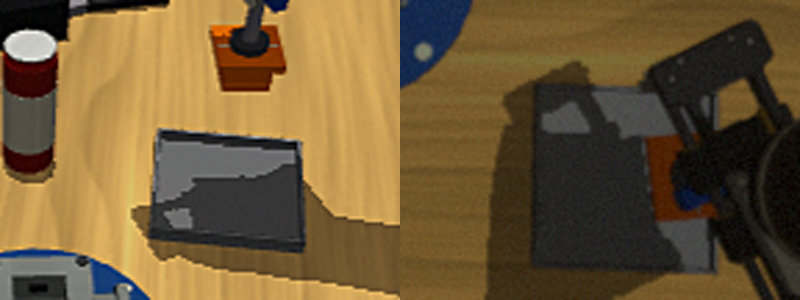

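The crop shows the plug hanging upright and square under the collar, above the tray, which is centred at about (409,288) in the top view. Lowering.

Emit:
{"method": "carry_out", "body": {"claw": [0.5,0.5,0.5,0.5,0.5,0.5,0.5,0.5], "delta_pos": [[0,0,1.5],[0,0,3],[0,0,3],[0,0,2.5],[0,0,1.5],[0,0,0.8],[0,0,0],[0,0,0]], "angular": [[0,0,0],[0,0,0],[0,0,0],[0,0,0],[0,0,0],[0,0,0],[0,0,0],[0,0,0]]}}

```text
clock: 24.15
position: [0.464, -0.2625, 0.0976]
ee_rot: [1.65, 2.672, 0.0]
force: [0.7, -0.8, -4.3]
width: 0.148
gripper_force: 50.0
```

Emit:
{"method": "carry_out", "body": {"claw": [0.5,0.5,0.5,0.5,0.5], "delta_pos": [[0,0,0.15],[0,0,0.15],[0,0,0.15],[0,0,0],[0,0,0]], "angular": [[0,0,0],[0,0,0],[0,0,0],[0,0,0],[0,0,0]]}}

```text
clock: 24.65
position: [0.4632, -0.2625, 0.0923]
ee_rot: [1.651, 2.672, -0.0]
force: [-0.8, 0.3, -4.0]
width: 0.148
gripper_force: 50.0
```

Emit:
{"method": "carry_out", "body": {"claw": [0.5,0.5,0.5,0.5], "delta_pos": [[0,0,0.15],[0,0,0.15],[0,0,0],[0,0,0]], "angular": [[0,0,0],[0,0,0],[0,0,0],[0,0,0]]}}

```text
clock: 25.05
position: [0.4632, -0.2624, 0.0892]
ee_rot: [-1.651, -2.672, -0.0]
force: [0.0, 0.2, -4.4]
width: 0.15
gripper_force: 50.0
```

Emit:
{"method": "carry_out", "body": {"claw": [0.5,0.5,0.5], "delta_pos": [[0,0,0.1],[0,0,0],[0,0,0]], "angular": [[0,0,0],[0,0,0],[0,0,0]]}}

```text
clock: 25.35
position: [0.4632, -0.2624, 0.0882]
ee_rot: [-1.651, -2.673, 0.0]
force: [0.3, -0.5, -4.2]
width: 0.147
gripper_force: 50.0
```

Emit:
{"method": "carry_out", "body": {"claw": [0.5,0.5,0.5], "delta_pos": [[0,0,0.1],[0,0,0],[0,0,0]], "angular": [[0,0,0],[0,0,0],[0,0,0]]}}

```text
clock: 25.65
position: [0.4632, -0.2624, 0.0872]
ee_rot: [-1.651, -2.673, -0.0]
force: [-0.4, 1.2, -3.6]
width: 0.147
gripper_force: 50.0
```

Emit:
{"method": "carry_out", "body": {"claw": [0.5,0.5,0.5], "delta_pos": [[0,0,0.05],[0,0,0],[0,0,0]], "angular": [[0,0,0],[0,0,0],[0,0,0]]}}

```text
clock: 25.95
position: [0.4632, -0.2624, 0.0867]
ee_rot: [-1.651, -2.673, 0.0]
force: [0.1, 0.1, -4.2]
width: 0.147
gripper_force: 50.0
```

Emit:
{"method": "carry_out", "body": {"claw": [0.5,0.5,0.5], "delta_pos": [[0,0,0.07],[0,0,0],[0,0,0]], "angular": [[0,0,0],[0,0,0],[0,0,0]]}}

```text
clock: 26.25
position: [0.4632, -0.2624, 0.086]
ee_rot: [-1.651, -2.673, 0.0]
force: [0.2, -0.1, -4.2]
width: 0.149
gripper_force: 50.0
```

Emit:
{"method": "carry_out", "body": {"claw": [0.5,0.5,0.5], "delta_pos": [[0,0,0.07],[0,0,0],[0,0,0]], "angular": [[0,0,0],[0,0,0],[0,0,0]]}}

```text
clock: 26.55
position: [0.4632, -0.2624, 0.0853]
ee_rot: [-1.651, -2.673, 0.0]
force: [0.2, 0.6, -4.3]
width: 0.151
gripper_force: 50.0
```

Emit:
{"method": "carry_out", "body": {"claw": [0.5,0.5,0.5], "delta_pos": [[0,0,0.07],[0,0,0],[0,0,0]], "angular": [[0,0,0],[0,0,0],[0,0,0]]}}

```text
clock: 26.85
position: [0.4632, -0.2625, 0.0846]
ee_rot: [1.651, 2.673, -0.0]
force: [-0.3, 0.3, -4.4]
width: 0.149
gripper_force: 50.0
```

Emit:
{"method": "carry_out", "body": {"claw": [0.5,0.5,0.5], "delta_pos": [[0,0,0.07],[0,0,0],[0,0,0]], "angular": [[0,0,0],[0,0,0],[0,0,0]]}}

```text
clock: 27.15
position: [0.4634, -0.2625, 0.0846]
ee_rot: [1.651, 2.672, -0.001]
force: [-2.3, -0.1, 6.2]
width: 0.148
gripper_force: 50.0
```

Floor contact. I'll relieve the load, open and retreat upward.

Emit:
{"method": "carry_out", "body": {"claw": [0.5,0.5,3,4,4,4,4,4,4,4], "delta_pos": [[0,0,-0.05],[0,0,0],[0,0,0],[0,0,0],[0,0,0],[0,0,0],[0,0,0],[0,0,0],[0,0,0],[0,0,0]], "angular": [[0,0,0],[0,0,0],[0,0,0],[0,0,0],[0,0,0],[0,0,0],[0,0,0],[0,0,0],[0,0,0],[0,0,0]]}}

```text
clock: 28.15
position: [0.4632, -0.2624, 0.0844]
ee_rot: [-1.651, -2.673, 0.0]
force: [0.2, 0.1, 0.8]
width: 0.433
gripper_force: 0.0
```

Emit:
{"method": "carry_out", "body": {"claw": [4,4,4,4,4,4,4,4,4,4,4,4,4,4,4], "delta_pos": [[0,0,-0.5],[0,0,-1],[0,0,-1.5],[0,0,-2],[0,0,-3],[0,0,-3],[0,0,-3],[0,0,-2],[-2,-2,0],[-3,-3,0],[-3,-3,0],[-3,-3,0],[-2,-2,0],[0,0,0],[0,0,0]], "angular": [[0,0,0],[0,0,0],[0,0,0],[0,0,0],[0,0,0],[0,0,0],[0,0,0],[0,0,0],[0,0,0],[0,0,0],[0,0,0],[0,0,0],[0,0,0],[0,0,0],[0,0,0]]}}

```text
clock: 29.65
position: [0.4051, -0.4369, 0.2454]
ee_rot: [1.652, 2.671, 0.001]
force: [1.2, 0.4, 0.0]
width: 0.436
gripper_force: 0.0
```

```bash
python3 - <<'E'
from h import *
s=arm.get_image("side");t=arm.get_image("top")
o=arm.observe();print(o["clock"],o["joints"].round(3),o["position"],o["force"])
g=[cv2.resize(p["frame"][y-54:y+54,x-72:x+72],(400,300),interpolation=cv2.INTER_CUBIC) for p,x,y in((s,350,130),(t,400,280))]
cv2.imwrite("pics/j.png",cv2.cvtColor(np.vstack([np.hstack(g),cv2.resize(np.hstack([s["frame"],t["frame"]]),(800,300),interpolation=cv2.INTER_AREA)]),cv2.COLOR_RGB2BGR))
E
```

```text
29.75 [ 1.255  0.484 -0.773  1.576  0.352  1.225  0.885] [ 0.40596678 -0.43545838  0.24539882] [ 0.89022044 -0.12776544  0.04660548]
```

View pics/j.png

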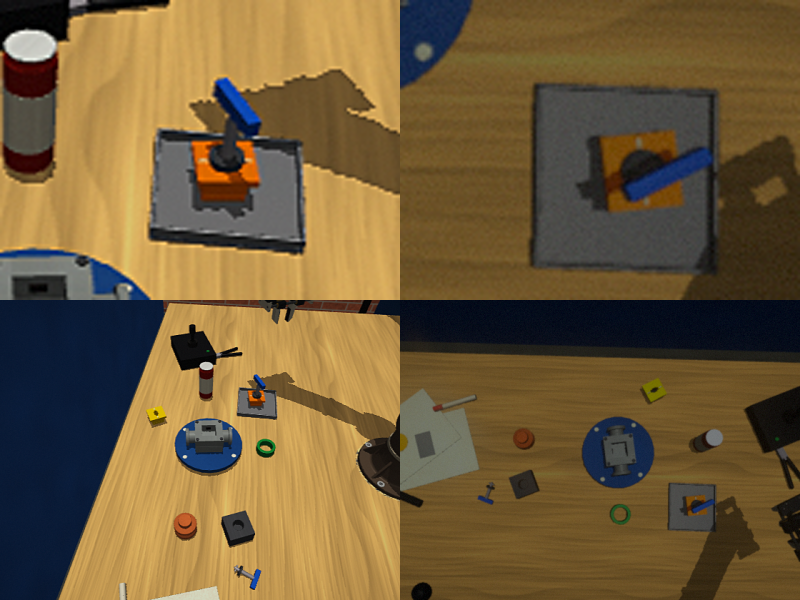

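The orange plug stands upright in the tray at crop (225,180), with the puller screwed in and the bore empty. The can, tape and casting are where they were, and the gripper is clear. Handing in.

```bash
python3 -c "
from cell import arm
print(arm.sign_off())"
```

```text
the job is handed in; nothing more can be done
None
```

The orange plug is out of its bore and standing upright on the grey tray with the puller screwed in hand-tight (about 0.25 N m); the can, tape and casting were not disturbed, and I handed the job in at about 30 s; sign-off reported no verdict.

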